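# Sweep the dry clay trimmings into the reclaim pan

### The job

Sweep all five bone-dry clay scraps across the plaster slab with your closed fingertips and over its edge into the yellow-green scrap pan, none of them into the brown pan. Push them lightly along the plaster: do not pick up, pinch or press down on any of them, and do not dig into the plaster. Leave the bowl, the wooden rib and the loop tool where they are.

Things in the scene. Friction and masses are not known exactly. Their poses are not given: they have to be found in the camera images.
- slab: Wedging slab: white plaster flush in a wooden frame, 340 (x) x 300 (y) x 50 mm, fixed; flat top 50 mm above the bench, no rim. Origin: centre of its underside. x points roughly away from the robot (turned up to 0.25 rad), y to its left edge. One pan stands at its left (+y), one at its right (-y) edge, in either order. Scraps lie over its middle, bowl and rib at the far edge, loop tool at the near edge.
- pan_green: Yellow-green plastic scrap pan with dried stains: open tray, outside 270 (x) x 150 (y) x 38 mm high, walls and floor 4 mm, fixed, its long side 1 mm from the slab's left or right edge, its rim 12 mm below the slab's top. It reaches at least 117 mm from the slab's middle towards both the near and far edge. Origin: centre of its underside; axes parallel to the slab's.
- pan_brown: Dark brown plastic scrap pan for red clay, with a few red scraps fixed in it: same shape, size, axes and origin as the yellow-green pan, fixed against the opposite edge of the slab. Nothing of today's work belongs in it.
- scrap1: Trough-shaped trimming, 44 (x) x 33 (y) x 18 mm high. Hard, bone-dry, olive-buff clay, 12 to 34 g, loose, lies flat on the slab, slides when pushed (about 0.3 N) and stays where it is left. Origin: centre of its underside, z up.
- scrap2: Bent strip, 46 (x) x 22 (y) x 14 mm high, the bulge towards its +y. Hard, bone-dry, olive-buff clay, 12 to 34 g, loose, lies flat on the slab, slides when pushed (about 0.3 N) and stays where it is left. Origin: centre of its underside, z up.
- scrap3: Lump, 36 (x) x 36 (y) x 18 mm high. Hard, bone-dry, olive-buff clay, 12 to 34 g, loose, lies flat on the slab, slides when pushed (about 0.3 N) and stays where it is left. Origin: centre of its underside, z up.
- scrap4: Flat offcut, 43 (x) x 30 (y) x 11 mm high. Hard, bone-dry, olive-buff clay, 12 to 34 g, loose, lies flat on the slab, slides when pushed (about 0.3 N) and stays where it is left. Origin: centre of its underside, z up.
- scrap5: Offcut with one turned-up edge at its +x end, 38 (x) x 24 (y) mm, 6 mm thick, 16 mm high at that edge. Hard, bone-dry, olive-buff clay, 12 to 34 g, loose, lies flat on the slab, slides when pushed (about 0.3 N) and stays where it is left. Origin: centre of its underside, z up.
- bowl: Small bone-dry bowl, pale buff, 72 mm across the rim, 36 mm high, 100 g, standing loose on the slab near its far edge, at its left or its right. Origin: centre of its underside, z up.
- rib: Wooden throwing rib, a flat rounded oblong 34 (x) x 96 (y) x 7 mm, 20 g, loose on the slab near its far edge, beside the bowl. Origin: centre of its underside.
- loop_tool: Trimming tool with a wooden handle and a steel wire loop, about 160 mm long, 12 mm high, 40 g, loose on the slab along its near edge. It lies along its y axis, the loop at +y; origin at the underside, near its middle (handle end at y = -78 mm, loop end at +82 mm).
Things that resemble listed ones, but are neither listed nor needed, are in the scene too. What is shaped like the scrap4 but orange or purple is not meant. What is shaped like the scrap3 but turquoise is not meant.

How it is judged:
At the end, for the whole second after the job is handed in: All five scraps lie at rest inside the yellow-green pan (origin within its inner walls and below 45 mm over the bench, 5 mm under the slab top); the bowl stands upright within 12 mm of where it was, the rib and the loop tool within 15 mm (x of scrap1 in the frame of pan_green between -0.131 and 0.131 m and y of scrap1 in the frame of pan_green between -0.071 and 0.071 m and height (world z) of each of scrap1, scrap2, scrap3, scrap4, scrap5 below 0.045 m and linear speed of each of scrap1, scrap2, scrap3, scrap4, scrap5 below 0.02 m/s and x of scrap2 in the frame of pan_green between -0.131 and 0.131 m and y of scrap2 in the frame of pan_green between -0.071 and 0.071 m and x of scrap3 in the frame of pan_green between -0.131 and 0.131 m and y of scrap3 in the frame of pan_green between -0.071 and 0.071 m and x of scrap4 in the frame of pan_green between -0.131 and 0.131 m and y of scrap4 in the frame of pan_green between -0.071 and 0.071 m and x of scrap5 in the frame of pan_green between -0.131 and 0.131 m and y of scrap5 in the frame of pan_green between -0.071 and 0.071 m and distance of bowl from where it was at the start of the episode below 0.012 m and distance of each of rib, loop_tool from where it was at the start of the episode below 0.015 m and angle between bowl's own z axis and vertical below 0.2 rad); the robot touches nothing.
It fails at once if a scrap is lifted more than 25 mm off the slab (height (world z) of any of scrap1, scrap2, scrap3, scrap4, scrap5 above 0.075 m).
It fails at once if a scrap is pinched or pressed with more than 15 N (contact force between the fingers and scrap1 above 15 N or contact force between the fingers and scrap2 above 15 N or contact force between the fingers and scrap3 above 15 N or contact force between the fingers and scrap4 above 15 N or contact force between the fingers and scrap5 above 15 N).
It fails at once if a scrap gets into the brown pan ((x of scrap1 in the frame of pan_brown between -0.133 and 0.133 m and y of scrap1 in the frame of pan_brown between -0.073 and 0.073 m and height (world z) of scrap1 below 0.036 m) or (x of scrap2 in the frame of pan_brown between -0.133 and 0.133 m and y of scrap2 in the frame of pan_brown between -0.073 and 0.073 m and height (world z) of scrap2 below 0.036 m) or (x of scrap3 in the frame of pan_brown between -0.133 and 0.133 m and y of scrap3 in the frame of pan_brown between -0.073 and 0.073 m and height (world z) of scrap3 below 0.036 m) or (x of scrap4 in the frame of pan_brown between -0.133 and 0.133 m and y of scrap4 in the frame of pan_brown between -0.073 and 0.073 m and height (world z) of scrap4 below 0.036 m) or (x of scrap5 in the frame of pan_brown between -0.133 and 0.133 m and y of scrap5 in the frame of pan_brown between -0.073 and 0.073 m and height (world z) of scrap5 below 0.036 m)).
It fails at once if the bowl is shifted more than 12 mm or tipped more than 0.2 rad, or the loop tool or the rib is shifted more than 15 mm (distance of bowl from where it was at the start of the episode above 0.012 m or distance of any of rib, loop_tool from where it was at the start of the episode above 0.015 m or angle between bowl's own z axis and vertical above 0.2 rad).
It fails at once if the robot digs into the plaster with more than 40 N (contact force between any of the fingers, the arm and slab above 40 N).
It also fails if it takes over 70 s, if anything falls off the work surface, if the arm or the gripper's body presses on something with over 40 N, if the wrist force passes 120 N, or if a joint passes its speed limit or range.

### The arm

A 6-joint arm with a two-finger parallel gripper is mounted at the origin on the work surface. World frame = base frame: x ahead of the robot, y to its left, z up, the work surface at z = 0. Lengths are in m, angles in rad, forces in N, time in s.
With the tool pointing down it reaches from about 0.4 to 0.825 m from the base axis. Payload 7 kg.
Tool frame: the origin (TCP) lies at the very end of the fingers, on their centre line; the grasp point (between the pads) lies 19 mm behind it; z points along the fingers, y is the line along which they close (so a half turn about z gives the same grasp; the last joint's range is limited). The gripper opens to 88 mm and grips with 3 to 60 N. Pads are 19 mm wide; open, the fingers measure 130 mm over their backs; the gripper's body (78 mm by 193 mm) begins 47 mm behind the grasp point.
Start: joints at [-0.953, 0.359, 0.012, 0, -1.224, -0.288], TCP at [0.219, -0.639, 0.227] pointing down, gripper open.
Joint ranges: [-3.07, 3.07], [-1.43, 2.12], [-1.02, 1.25], [-3.03, 1.67], [-3.05, -0], [-3.03, 3.03]. Speed limits (rad/s): [2.39, 2.39, 3.01, 3.14, 3.14, 3.14].

### API

Orientations are given as [roll, pitch, yaw] about the fixed x, y, z axes, in that order (R = Rz(yaw) Ry(pitch) Rx(roll)).
In Python, from station import arm gives the robot as it stands.
- The arm moves only by the tool step_arm, never from a script. Its argument "rows" is a list of rows, each a list of 5 numbers: the shift along the world's x, y, z in m, then the turn about the world's z in rad, then the finger opening in m, from 0 to 0.0876. In form: [[x, y, z, spin, gripper], ...]. A call has 1 to 20 rows; each row is the pose to reach, as a shift and turn from the pose commanded when the call began; what a row does not reach only later rows make up. A row lasts 1/10 s, in which the tool goes at most 50 mm and 8.59 degrees, less where a joint would pass 70% of its speed; a pose out of reach is approached as far as the arm can. A call with a gripper value outside its range is refused whole. The fingers move at their own pace and stop on an object; "newtons" is the grip in N (left out, the last holds). Time passes only in rows, so rows that repeat a pose let the fingers close. It gives the time, the measured TCP pose, the force, the opening and the grip force at its end, in the units of the state.
- arm.get_state(): the state, without advancing time (a new reading comes with each control period).
- arm.grab_frame(name): name is "side" or "top"; returns a dict with "color" (400x640x3 uint8, blue, green, red), "vfov" (degrees; the focal length in pixels is half the picture's height over the tangent of half this angle, whatever the lens; pixels are square), "cx", "cy" (the principal point, pixels), "k1" (the pictures are not rectified: a ray, as slopes to the right and down, at radius r is drawn at 1 + k1 r^2 times it, then the intrinsics apply), "rvec" (rotation vector, rad) and "tvec" (3), from world to camera coordinates, as OpenCV has them. Camera axes: x right, y down, z forward; pixel columns grow to the right and rows downward; lengths in m; the calibration is good to about 2 mm. A picture is of the moment at which its call begins. There is no depth.
- arm.job_done(): hands the job in; it is judged then, once.
The state is a dict: "t": time; "q": joint angles; "qd": joint speeds; "joint_efforts": joint torques, N m; "eef_pos": TCP position; "ee_rot": TCP orientation; "force": force on the tool from outside, world axes, zero at the start; "moment": the same for the moment, N m; "width": finger opening in m; "gripper_force": force on a finger pad.
Only numpy, scipy, OpenCV 4.12 (cv2) and the standard library are available. Lean on these libraries where they do the work, as an engineer would, in place of code of your own. Each camera call takes 0.05 s, during which the arm holds its last target. There are 200 camera calls.

## Working session

There is one attempt and no reset: what is moved stays moved. The work goes in short steps, Python scripts to look and compute and a tool call to move; the robot and the scene stay as the last step left them, time stands still between calls to the robot, and variables do not carry over. Pictures are saved under pics/ and viewed, at most 10 in all, crops included, and the job is handed in when it is done.

Besides the shell and the picture viewer there is one more tool, called after "Call:" as name(argument=value, ...), one argument or row to a line, values as JSON. step_arm: Moves the arm, as the interface text tells. Its arguments: {"type":"object","properties":{"rows":{"type":"array"},"newtons":{"type":"number"}},"required":["rows"]}

```bash
mkdir -p pics
cat > h.py <<'E'
import numpy as np, cv2
from station import arm
def K(f):
    fl=200/np.tan(np.radians(f["vfov"])/2)
    return np.array([[fl,0,f["cx"]],[0,fl,f["cy"]],[0,0,1.]]),np.array([f["k1"],0,0,0,0.])
def unproj(f,px,z):
    k,d=K(f);p=cv2.undistortPoints(np.array(px,float).reshape(-1,1,2),k,d).reshape(-1,2)
    R=cv2.Rodrigues(np.array(f["rvec"],float))[0];t=np.array(f["tvec"],float).ravel()
    c=-R.T@t;r=np.c_[p,np.ones(len(p))]@R
    return c+r*((z-c[2])/r[:,2])[:,None]
def proj(f,P):
    k,d=K(f);return cv2.projectPoints(np.array(P,float).reshape(-1,3),np.array(f["rvec"],float),np.array(f["tvec"],float),k,d)[0].reshape(-1,2)
def snap(n,name):
    f=arm.grab_frame(n);cv2.imwrite(f"pics/{name}.png",f["color"]);return f
E
python3 - <<'E'
from h import *
import pickle
F={n:snap(n,n+"0") for n in("top","side")}
pickle.dump(F,open("F0.pkl","wb"))
for n in F:
    f=F[n];R=cv2.Rodrigues(np.array(f["rvec"],float))[0];print(n,-R.T@np.ravel(f["tvec"]),f["vfov"],f["k1"])
s=arm.get_state();print(s["t"],s["eef_pos"],s["ee_rot"],s["width"])
E
```

```text
top [0.36037729 0.00733149 1.13127336] 43.25329940763497 -0.14098114147509055
side [0.26665936 0.59332692 0.75008945] 46.43588571889149 -0.06915876968605272
0.1 [ 0.21841195 -0.63821522  0.22571403] [ 3.14010281e+00 -1.60129559e-04 -2.81188527e+00] 0.08729898390927274
```

View pics/top0.png

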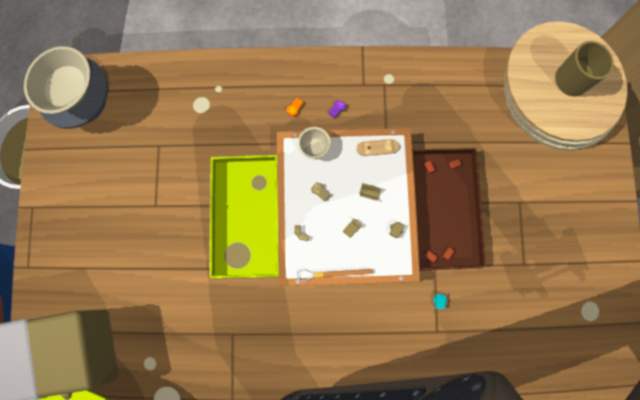

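View pics/side0.png

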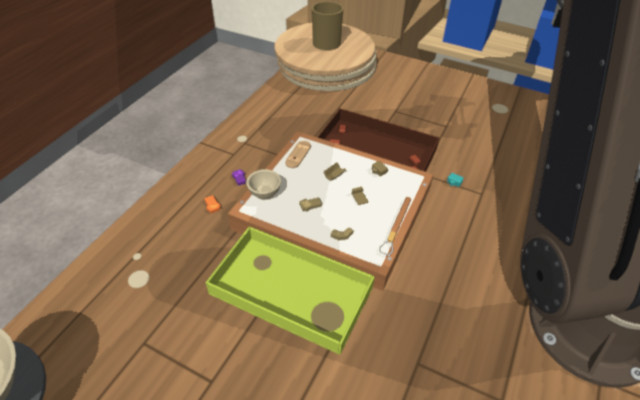

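Top view: the yellow-green pan (210-278, 155-278) is at the slab's left and the brown pan (415-482, 150-270) at its right. The five scraps are at about (320,191), (371,191), (301,233), (352,228) and (397,230). The bowl is at (315,143), the rib at (378,148) and the loop tool at (335,273). The orange, purple and turquoise items are off the slab and are decoys.

Run:
```python
from h import *
import pickle
F=pickle.load(open("F0.pkl","rb"));f=F["top"]
c=f["color"][120:290,270:425];cv2.imwrite("pics/crop0.png",cv2.resize(c,None,fx=3.5,fy=3.5,interpolation=cv2.INTER_CUBIC))
corn=unproj(f,[[278,133],[410,130],[419,279],[280,284]],.05);print(corn.round(3))
# scraps: darkish blobs on white plaster
g=cv2.cvtColor(f["color"],cv2.COLOR_BGR2GRAY);m=np.zeros_like(g);m[160:262,290:408]=(g[160:262,290:408]<150)*255
n,l,s,ce=cv2.connectedComponentsWithStats(m)
for i in range(1,n):
    if s[i,4]>30:
        ys,xs=np.where(l==i);P=unproj(f,np.c_[xs,ys],.06)
        print(ce[i].round(0),unproj(f,ce[i],.06)[0,:2].round(3),"x",P[:,0].min().round(3),P[:,0].max().round(3),"y",P[:,1].min().round(3),P[:,1].max().round(3))
for nm,p,z in [("bowl",[[315,130],[315,157],[299,143],[331,143]],.08),("rib",[[357,148],[399,147],[378,140],[378,156]],.057),("loop",[[296,275],[374,271],[305,268],[305,281]],.06),("pan",[[210,157],[278,155],[280,277],[210,278]],.038)]:
    print(nm,unproj(f,p,z)[:,:2].round(3).tolist())
```

```text
[[ 0.709  0.108  0.05 ]
 [ 0.713 -0.188  0.05 ]
 [ 0.382 -0.194  0.05 ]
 [ 0.375  0.103  0.05 ]]
[324. 193.] [0.57  0.008] x 0.554 0.589 y -0.006 0.018
[370. 191.] [ 0.572 -0.092] x 0.555 0.588 y -0.115 -0.071
[352. 228.] [ 0.493 -0.053] x 0.477 0.51 y -0.069 -0.035
[396. 229.] [ 0.488 -0.147] x 0.474 0.502 y -0.162 -0.133
[299. 230.] [0.489 0.062] x 0.481 0.498 y 0.055 0.068
bowl [[0.705, 0.025], [0.645, 0.025], [0.676, 0.06], [0.676, -0.009]]
rib [[0.67, -0.067], [0.672, -0.16], [0.688, -0.114], [0.652, -0.113]]
loop [[0.394, 0.068], [0.4, -0.097], [0.408, 0.049], [0.381, 0.049]]
pan [[0.659, 0.263], [0.662, 0.109], [0.39, 0.104], [0.389, 0.256]]
```

View pics/crop0.png

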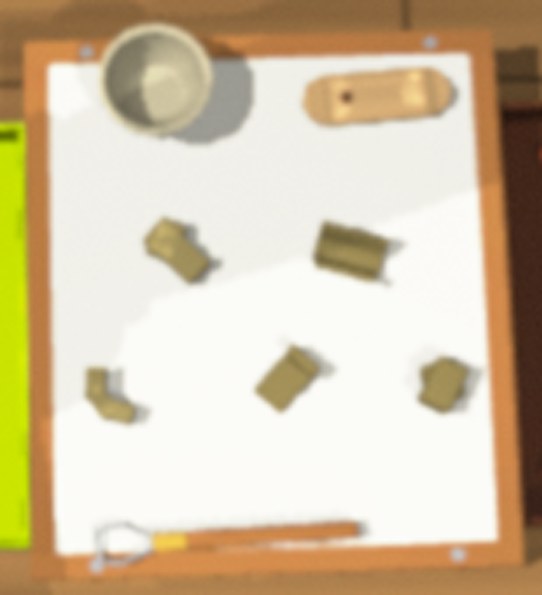

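Each sweep goes along +y, separately for each scrap, with the one nearest the edge first. I'll begin by moving above the slab with the fingers closed and turned so their 42 mm side faces +y.

Call:
step_arm(
  rows=[
    [0.018,0.044,0,0.08,0],
    [0.036,0.088,0,0.16,0],
    [0.053,0.131,0,0.24,0],
    [0.071,0.175,0,0.33,0],
    [0.088,0.218,0,0.42,0],
    [0.106,0.262,0,0.5,0],
    [0.124,0.306,0,0.58,0],
    [0.141,0.35,0,0.67,0],
    [0.159,0.393,0,0.76,0],
    [0.177,0.437,0,0.84,0],
    [0.194,0.48,0,0.92,0],
    [0.212,0.524,0,1.01,0],
    [0.23,0.568,-0.04,1.1,0],
    [0.247,0.612,-0.08,1.18,0],
    [0.264,0.651,-0.107,1.258,0],
    [0.264,0.651,-0.107,1.258,0],
    [0.264,0.651,-0.107,1.258,0],
    [0.264,0.651,-0.107,1.258,0],
  ],
)

```text
t: 1.9
eef_pos: [0.4822, 0.0126, 0.119]
ee_rot: [3.14, -0.001, -1.553]
force: [-0.6, -0.8, -0.2]
width: 0.0002
gripper_force: 0.0
```

Call:
step_arm(
  rows=[
    [0,0,-0.03,0,0],
    [0,0,-0.05,0,0],
    [0,0,-0.06,0,0],
    [0,0,-0.065,0,0],
    [0,0.005,-0.065,0,0],
    [0,0.013,-0.065,0,0],
    [0,0.022,-0.065,0,0],
    [0,0.031,-0.065,0,0],
    [0,0.04,-0.065,0,0],
    [0,0.049,-0.065,0,0],
    [0,0.058,-0.065,0,0],
    [0,0.067,-0.065,0,0],
    [0,0.076,-0.065,0,0],
    [0,0.086,-0.065,0,0],
    [0,0.096,-0.065,0,0],
    [0,0.106,-0.065,0,0],
    [0,0.116,-0.065,0,0],
    [0,0.116,-0.065,0,0],
    [0,0.116,-0.03,0,0],
    [0,0.116,0,0,0],
  ],
)

```text
t: 3.9
eef_pos: [0.482, 0.128, 0.12]
ee_rot: [3.14, -0.001, -1.553]
force: [1.0, 0.9, 0.3]
width: 0.0004
gripper_force: 0.0
```

Run:
```python
from h import *
f=snap("side","s1");cv2.imwrite("pics/s1c.png",cv2.resize(f["color"][100:360,180:460],None,fx=2,fy=2))
```

```text
(no output)
```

View pics/s1c.png

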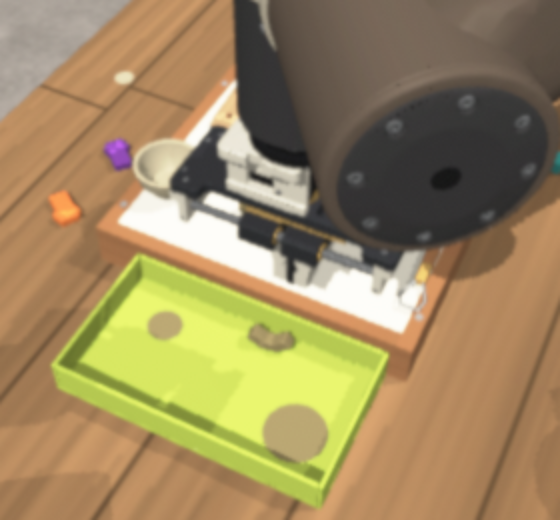

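Scrap2 is in the green pan at (272,335) in the crop. The far-left scrap is next.

Call:
step_arm(
  rows=[
    [0.02,-0.036,0,0,0],
    [0.045,-0.08,0,0,0],
    [0.07,-0.125,0,0,0],
    [0.087,-0.16,0,0,0],
    [0.087,-0.16,-0.02,0,0],
    [0.087,-0.16,-0.045,0,0],
    [0.087,-0.16,-0.06,0,0],
    [0.087,-0.16,-0.065,0,0],
    [0.087,-0.156,-0.065,0,0],
    [0.087,-0.148,-0.065,0,0],
    [0.087,-0.14,-0.065,0,0],
    [0.087,-0.131,-0.065,0,0],
    [0.087,-0.122,-0.065,0,0],
    [0.087,-0.113,-0.065,0,0],
    [0.087,-0.104,-0.065,0,0],
    [0.087,-0.095,-0.065,0,0],
    [0.087,-0.086,-0.065,0,0],
    [0.087,-0.077,-0.065,0,0],
    [0.087,-0.068,-0.065,0,0],
    [0.087,-0.059,-0.065,0,0],
  ],
)

```text
t: 5.95
eef_pos: [0.5695, 0.0701, 0.0545]
ee_rot: [3.141, -0.0, -1.554]
force: [-0.3, -0.7, 0.3]
width: 0.0003
gripper_force: 0.0
```

Call:
step_arm(
  rows=[
    [0,0.009,0,0,0],
    [0,0.018,0,0,0],
    [0,0.028,0,0,0],
    [0,0.038,0,0,0],
    [0,0.048,0,0,0],
    [0,0.058,0,0,0],
    [0,0.063,0,0,0],
    [0,0.063,0,0,0],
    [0,0.063,0.035,0,0],
    [0,0.063,0.065,0,0],
  ],
)

```text
t: 6.95
eef_pos: [0.5691, 0.1319, 0.1199]
ee_rot: [3.14, -0.001, -1.554]
force: [1.1, 1.4, 1.2]
width: 0.0005
gripper_force: 0.0
```

Run:
```python
from h import *
f=snap("side","s2");a=cv2.resize(f["color"][100:360,180:460],None,fx=1.4,fy=1.4)
f=snap("top","t2");b=cv2.resize(f["color"][120:290,205:425],(400,364))
b=cv2.resize(f["color"][120:290,205:425],None,fx=364/170,fy=364/170)[:, :400]
a=cv2.resize(a,(392,364));cv2.imwrite("pics/v2.png",np.hstack([a,b]))
```

```text
(no output)
```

View pics/v2.png

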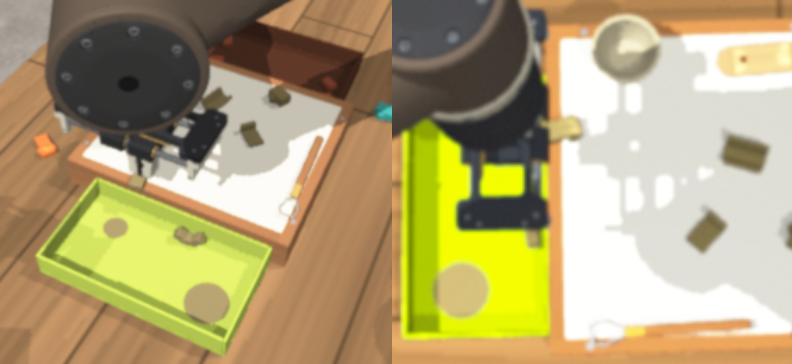

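The far-left scrap slid off the blade's far side and now sits at the edge, right pane about (565,128), which is near (0.600, 0.09). I'll sweep it again from x = 0.602; the bowl starts at x = 0.645, so there is room.

Call:
step_arm(
  rows=[
    [0.015,-0.04,0,0,0],
    [0.03,-0.08,0,0,0],
    [0.032,-0.086,0,0,0],
    [0.032,-0.086,-0.03,0,0],
    [0.032,-0.086,-0.055,0,0],
    [0.032,-0.086,-0.065,0,0],
    [0.032,-0.083,-0.065,0,0],
    [0.032,-0.075,-0.065,0,0],
    [0.032,-0.067,-0.065,0,0],
    [0.032,-0.059,-0.065,0,0],
    [0.032,-0.051,-0.065,0,0],
    [0.032,-0.042,-0.065,0,0],
    [0.032,-0.033,-0.065,0,0],
    [0.032,-0.024,-0.065,0,0],
    [0.032,-0.014,-0.065,0,0],
    [0.032,-0.004,-0.065,0,0],
    [0.032,0.0,-0.065,0,0],
    [0.032,0.0,-0.03,0,0],
    [0.032,0.0,0,0,0],
  ],
)

```text
t: 8.95
eef_pos: [0.6011, 0.1324, 0.1198]
ee_rot: [3.14, -0.001, -1.553]
force: [1.9, 0.9, 1.4]
width: 0.0006
gripper_force: 0.0
```

Call:
step_arm(
  rows=[
    [-0.02,-0.04,0,0,0],
    [-0.045,-0.08,0,0,0],
    [-0.065,-0.12,0,0,0],
    [-0.085,-0.16,0,0,0],
    [-0.105,-0.2,0,0,0],
    [-0.115,-0.227,0,0,0],
    [-0.115,-0.227,-0.02,0,0],
    [-0.115,-0.227,-0.045,0,0],
    [-0.115,-0.227,-0.06,0,0],
    [-0.115,-0.227,-0.065,0,0],
    [-0.115,-0.222,-0.065,0,0],
    [-0.115,-0.214,-0.065,0,0],
    [-0.115,-0.206,-0.065,0,0],
    [-0.115,-0.198,-0.065,0,0],
    [-0.115,-0.19,-0.065,0,0],
    [-0.115,-0.181,-0.065,0,0],
    [-0.115,-0.172,-0.065,0,0],
    [-0.115,-0.163,-0.065,0,0],
    [-0.115,-0.154,-0.065,0,0],
    [-0.115,-0.145,-0.065,0,0],
  ],
)

```text
t: 10.95
eef_pos: [0.4865, -0.0118, 0.0545]
ee_rot: [3.141, -0.0, -1.554]
force: [-0.2, 0.4, 0.9]
width: 0.0005
gripper_force: 0.1
```

Run:
```python
from h import *
f=snap("side","s3");a=cv2.resize(f["color"][100:360,180:460],(392,364))
f=snap("top","t3")
b=cv2.resize(f["color"][120:290,205:425],None,fx=364/170,fy=364/170)[:, :400]
cv2.imwrite("pics/v3.png",np.hstack([a,b]))
```

```text
(no output)
```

View pics/v3.png

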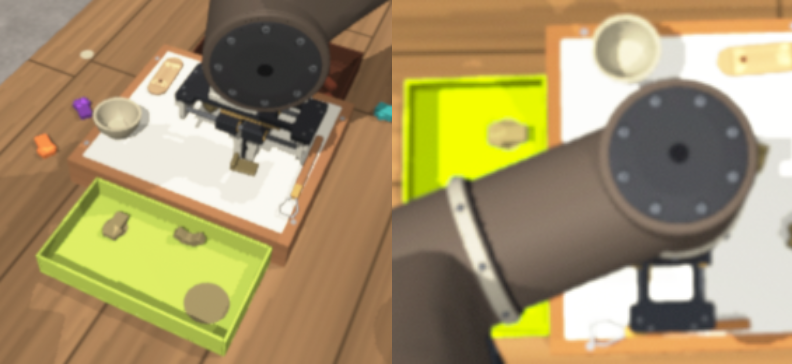

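The far-left scrap is in the pan. The middle scrap lies against the blade at left pane (243,163). I'll compare it with the blade's projected ends.

Run:
```python
from h import *
f=arm.grab_frame("side")
p=proj(f,[[.4655,-.002,.055],[.5075,-.002,.055]]);print(((p-[180,100])*[1.4,1.4]).round(0))
```

```text
[[256. 163.]
 [229. 153.]]
```

It is centred on the blade, so I'll continue.

Call:
step_arm(
  rows=[
    [0,0.006,0,0,0],
    [0,0.014,0,0,0],
    [0,0.023,0,0,0],
    [0,0.032,0,0,0],
    [0,0.041,0,0,0],
    [0,0.05,0,0,0],
    [0,0.059,0,0,0],
    [0,0.068,0,0,0],
    [0,0.077,0,0,0],
    [0,0.086,0,0,0],
    [0,0.095,0,0,0],
    [0,0.104,0,0,0],
    [0,0.114,0,0,0],
    [0,0.124,0,0,0],
    [0,0.134,0,0,0],
    [0,0.144,0,0,0],
    [0,0.144,0,0,0],
    [0,0.144,0.035,0,0],
    [0,0.144,0.065,0,0],
  ],
)

```text
t: 13.0
eef_pos: [0.486, 0.131, 0.1199]
ee_rot: [3.14, -0.001, -1.553]
force: [1.7, 0.2, -0.5]
width: 0.0001
gripper_force: 0.0
```

Call:
step_arm(
  rows=[
    [0.014,-0.045,0,0,0],
    [0.028,-0.09,0,0,0],
    [0.043,-0.135,0,0,0],
    [0.057,-0.18,0,0,0],
    [0.071,-0.225,0,0,0],
    [0.085,-0.27,0,0,0],
    [0.085,-0.27,-0.02,0,0],
    [0.085,-0.27,-0.045,0,0],
    [0.085,-0.27,-0.06,0,0],
    [0.085,-0.27,-0.065,0,0],
    [0.085,-0.266,-0.065,0,0],
    [0.085,-0.258,-0.065,0,0],
    [0.085,-0.25,-0.065,0,0],
    [0.085,-0.242,-0.065,0,0],
    [0.085,-0.234,-0.065,0,0],
    [0.085,-0.225,-0.065,0,0],
    [0.085,-0.216,-0.065,0,0],
    [0.085,-0.207,-0.065,0,0],
    [0.085,-0.198,-0.065,0,0],
    [0.085,-0.189,-0.065,0,0],
  ],
)

```text
t: 15.0
eef_pos: [0.5717, -0.0569, 0.0547]
ee_rot: [-3.141, -0.0, -1.554]
force: [0.8, -0.6, 1.4]
width: 0.0007
gripper_force: 0.9
```

Call:
step_arm(
  rows=[
    [0,0.009,0,0,0],
    [0,0.018,0,0,0],
    [0,0.027,0,0,0],
    [0,0.036,0,0,0],
    [0,0.045,0,0,0],
    [0,0.054,0,0,0],
    [0,0.063,0,0,0],
    [0,0.072,0,0,0],
  ],
)

```text
t: 15.8
eef_pos: [0.5716, 0.0151, 0.0546]
ee_rot: [-3.142, -0.0, -1.554]
force: [-0.2, -2.1, 2.4]
width: 0.0003
gripper_force: 1.4
```

Run:
```python
from h import *
f=snap("side","s4");a=cv2.resize(f["color"][100:360,180:460],(560,520))
y=arm.get_state()["eef_pos"];p=(proj(f,[[y[0]-.021,y[1]+.0095,.055],[y[0]+.021,y[1]+.0095,.055]])-[180,100])*2;print(p.round(0))
cv2.imwrite("pics/v4.png",a)
```

```text
[[277. 222.]
 [240. 207.]]
```

View pics/v4.png

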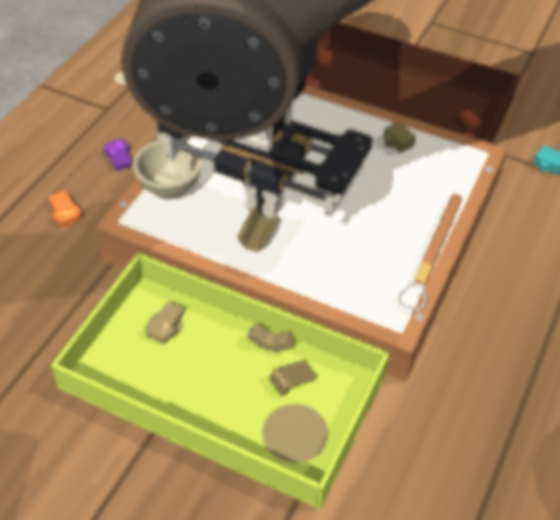

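Three scraps are in the pan, and scrap1 rides in front of the blade at (258,230), squared to it. I'll continue.

Call:
step_arm(
  rows=[
    [0,0.006,0,0,0],
    [0,0.014,0,0,0],
    [0,0.023,0,0,0],
    [0,0.032,0,0,0],
    [0,0.041,0,0,0],
    [0,0.05,0,0,0],
    [0,0.059,0,0,0],
    [0,0.068,0,0,0],
    [0,0.078,0,0,0],
    [0,0.088,0,0,0],
    [0,0.098,0,0,0],
    [0,0.108,0,0,0],
    [0,0.116,0,0,0],
    [0,0.116,0,0,0],
    [0,0.116,0.035,0,0],
    [0,0.116,0.065,0,0],
  ],
)

```text
t: 17.45
eef_pos: [0.5711, 0.13, 0.1198]
ee_rot: [3.14, -0.001, -1.554]
force: [1.1, 0.2, -0.1]
width: 0.0004
gripper_force: 0.0
```

Call:
step_arm(
  rows=[
    [-0.012,-0.045,0,0,0],
    [-0.024,-0.09,0,0,0],
    [-0.036,-0.135,0,0,0],
    [-0.047,-0.18,0,0,0],
    [-0.059,-0.225,0,0,0],
    [-0.071,-0.27,0,0,0],
    [-0.083,-0.315,0,0,0],
    [-0.083,-0.319,0,0,0],
    [-0.083,-0.319,-0.02,0,0],
    [-0.083,-0.319,-0.045,0,0],
    [-0.083,-0.319,-0.06,0,0],
    [-0.083,-0.319,-0.065,0,0],
    [-0.083,-0.314,-0.065,0,0],
    [-0.083,-0.306,-0.065,0,0],
    [-0.083,-0.298,-0.065,0,0],
    [-0.083,-0.29,-0.065,0,0],
    [-0.083,-0.282,-0.065,0,0],
    [-0.083,-0.273,-0.065,0,0],
    [-0.083,-0.264,-0.065,0,0],
    [-0.083,-0.255,-0.065,0,0],
  ],
)

```text
t: 19.45
eef_pos: [0.4886, -0.1238, 0.0546]
ee_rot: [-3.141, -0.0, -1.554]
force: [0.5, -0.2, 1.3]
width: 0.0004
gripper_force: 0.1
```

Call:
step_arm(
  rows=[
    [0,0.009,0,0,0],
    [0,0.018,0,0,0],
    [0,0.027,0,0,0],
    [0,0.036,0,0,0],
    [0,0.045,0,0,0],
    [0,0.054,0,0,0],
    [0,0.063,0,0,0],
    [0,0.072,0,0,0],
    [0,0.081,0,0,0],
    [0,0.09,0,0,0],
    [0,0.1,0,0,0],
    [0,0.11,0,0,0],
  ],
)

```text
t: 20.65
eef_pos: [0.4886, -0.0138, 0.0546]
ee_rot: [-3.142, -0.0, -1.554]
force: [0.4, 0.2, 0.5]
width: 0.0004
gripper_force: 0.1
```

Run:
```python
from h import *
f=snap("side","s5");a=cv2.resize(f["color"][100:360,180:460],(560,520))
y=arm.get_state()["eef_pos"];p=(proj(f,[[y[0]-.021,y[1]+.0095,.055],[y[0]+.021,y[1]+.0095,.055]])-[180,100])*2;print(p.round(0))
cv2.imwrite("pics/v5.png",a)
```

```text
[[364. 231.]
 [326. 217.]]
```

View pics/v5.png

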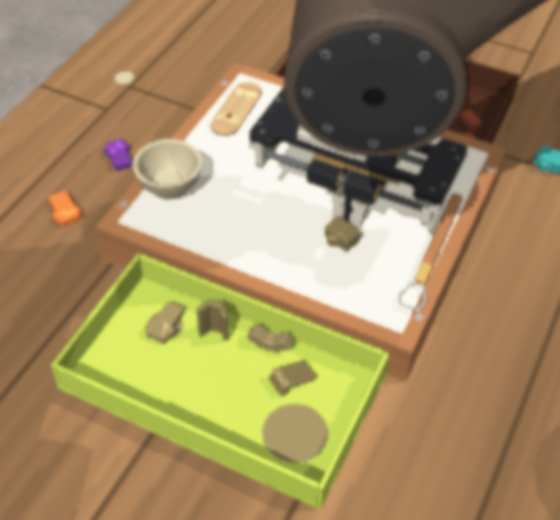

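Scrap1 is in the pan but seems to stand on end by the wall at (213,318). The lump is centred on the blade, so I'll finish that sweep first.

Call:
step_arm(
  rows=[
    [0,0.006,0,0,0],
    [0,0.014,0,0,0],
    [0,0.023,0,0,0],
    [0,0.032,0,0,0],
    [0,0.041,0,0,0],
    [0,0.05,0,0,0],
    [0,0.059,0,0,0],
    [0,0.068,0,0,0],
    [0,0.077,0,0,0],
    [0,0.086,0,0,0],
    [0,0.095,0,0,0],
    [0,0.105,0,0,0],
    [0,0.115,0,0,0],
    [0,0.125,0,0,0],
    [0,0.135,0,0,0],
    [0,0.144,0,0,0],
    [0,0.144,0,0,0],
    [0,0.144,0.035,0,0],
    [0,0.144,0.065,0,0],
  ],
)

```text
t: 22.6
eef_pos: [0.488, 0.129, 0.1199]
ee_rot: [3.14, -0.001, -1.553]
force: [0.9, 1.4, 0.3]
width: 0.0004
gripper_force: 0.0
```

Call:
step_arm(
  rows=[
    [0,-0.04,0.02,0,0],
    [0,-0.09,0.04,0,0],
    [0,-0.14,0.06,0,0],
    [0,-0.19,0.08,0,0],
    [0,-0.24,0.08,0,0],
    [0,-0.29,0.08,0,0],
    [0,-0.33,0.08,0,0],
    [0,-0.37,0.08,0,0],
    [0,-0.41,0.08,0,0],
    [0,-0.41,0.08,0,0],
  ],
)

```text
t: 23.6
eef_pos: [0.4877, -0.2846, 0.1989]
ee_rot: [3.14, -0.0, -1.558]
force: [-0.5, 1.5, -0.5]
width: 0.0005
gripper_force: 0.0
```

Run:
```python
from h import *
f=snap("side","s6");a=cv2.resize(f["color"][210:360,180:380],(533,400),interpolation=cv2.INTER_CUBIC)
t=snap("top","t6");b=cv2.resize(t["color"][145:290,200:295],(262,400),interpolation=cv2.INTER_CUBIC)
cv2.imwrite("pics/v6.png",np.hstack([a,b]))
# bowl/rib/loop shift check vs. first frame
import pickle
F=pickle.load(open("F0.pkl","rb"))
for n,(r0,r1,c0,c1) in {"bowl":(128,160,298,333),"rib":(137,159,352,404),"loop":(264,284,292,378)}.items():
    T=F["top"]["color"][r0:r1,c0:c1];S=t["color"][r0-8:r1+8,c0-8:c1+8]
    m=cv2.minMaxLoc(cv2.matchTemplate(S,T,cv2.TM_CCOEFF_NORMED));print(n,m[1],np.array(m[3])-8)
```

```text
bowl 0.9528033137321472 [0 0]
rib 0.3319781720638275 [-8  8]
loop 0.6564273834228516 [-1  0]
```

View pics/v6.png

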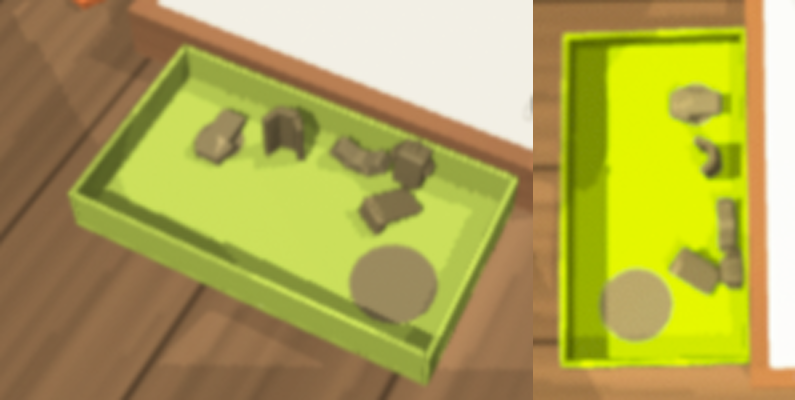

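All five scraps are in the pan. In the side pane: (220,136), (284,130), (360,155), (411,163) and (390,208). From above, though, the lump (733,268) and the bent strip (728,222) look narrow, as if standing on edge by the wall with their undersides towards it. In that case their origins would sit near the y limit, so I'll measure their distance from the wall.

```bash
cat > m.py <<'E'
from h import *
import sys
def ex(f,roi,n,zt):
    r0,r1,c0,c1=roi;S=8
    im=cv2.resize(f["color"][r0:r1,c0:c1],None,fx=S,fy=S,interpolation=cv2.INTER_CUBIC)
    h=cv2.cvtColor(im,cv2.COLOR_BGR2HSV);m=((h[...,1]<140)&(h[...,2]<190)|(h[...,2]<75)).astype(np.uint8)*255
    k,l,s,ce=cv2.connectedComponentsWithStats(m)
    for i in range(1,k):
        if s[i,4]>25*S*S:
            ys,xs=np.where(l==i);p=np.c_[(xs+.5)/S-.5+c0,(ys+.5)/S-.5+r0]
            print(n,"centre px",p.mean(0).round(1),"area",s[i,4]//S**2,[(z,unproj(f,p,z)[:,:2].min(0).round(3).tolist(),unproj(f,p,z)[:,:2].max(0).round(3).tolist()) for z in zt])
if __name__=="__main__":
    t=arm.grab_frame("top");s=arm.grab_frame("side")
    ex(t,(160,275,215,277),"top",(.004,.03,.04));ex(s,(235,335,215,372),"side",(.004,.03))
    # slab-side rim of green pan: colour profile along top rows crossing it
    for r in(205,240): print(r,[(c,t["color"][r,c].tolist()) for c in range(270,287)])
    print(unproj(t,[[275,240],[276,240],[277,240],[278,240]],.038)[:,:2].round(4).tolist())
E
python3 m.py
```

```text
top centre px [259.1 182.2] area 163 [(0.004, [0.591, 0.136], [0.623, 0.178]), (0.03, [0.586, 0.133], [0.617, 0.174]), (0.04, [0.584, 0.132], [0.614, 0.172])]
top centre px [263.7 201.5] area 53 [(0.004, [0.547, 0.137], [0.578, 0.156]), (0.03, [0.543, 0.134], [0.573, 0.153]), (0.04, [0.541, 0.132], [0.571, 0.152])]
top centre px [265.5 237.5] area 337 [(0.004, [0.451, 0.118], [0.526, 0.176]), (0.03, [0.449, 0.115], [0.523, 0.172]), (0.04, [0.448, 0.114], [0.521, 0.17])]
top centre px [236.7 255.4] area 470 [(0.004, [0.412, 0.176], [0.468, 0.232]), (0.03, [0.411, 0.172], [0.465, 0.227]), (0.04, [0.411, 0.171], [0.464, 0.225])]
side centre px [223.7 246.4] area 494 [(0.004, [0.679, 0.117], [0.732, 0.215]), (0.03, [0.664, 0.133], [0.715, 0.228])]
side centre px [338.  251.8] area 81 [(0.004, [0.414, 0.061], [0.584, 0.073]), (0.03, [0.409, 0.079], [0.573, 0.091])]
side centre px [286.1 258.6] area 259 [(0.004, [0.544, 0.105], [0.591, 0.153]), (0.03, [0.534, 0.122], [0.58, 0.168])]
side centre px [262.5 261.1] area 290 [(0.004, [0.589, 0.128], [0.626, 0.178]), (0.03, [0.578, 0.144], [0.61
[... 656 characters left out ...]
 [49, 204, 214]), (278, [73, 163, 214]), (279, [80, 146, 219]), (280, [78, 144, 218]), (281, [77, 145, 218]), (282, [79, 144, 218]), (283, [100, 156, 221]), (284, [165, 202, 235]), (285, [232, 243, 249]), (286, [248, 252, 252])]
240 [(270, [88, 143, 161]), (271, [84, 138, 155]), (272, [82, 134, 151]), (273, [80, 131, 148]), (274, [76, 127, 142]), (275, [62, 138, 140]), (276, [32, 181, 165]), (277, [27, 206, 196]), (278, [58, 176, 206]), (279, [76, 148, 214]), (280, [78, 145, 218]), (281, [79, 145, 218]), (282, [79, 146, 218]), (283, [84, 147, 219]), (284, [121, 172, 225]), (285, [198, 226, 242]), (286, [246, 251, 251])]
[[0.4706, 0.1147], [0.4706, 0.1125], [0.4705, 0.1103], [0.4705, 0.1081]]
```

Run:
```python
from h import *
s=arm.grab_frame("side");c=lambda x,y:[x/2.667+180-.3,y/2.667+210-.3]
print("lump front-bottom",unproj(s,[c(411,188),c(400,183),c(422,184)],.004)[:,:2].round(3).tolist())
print("lump top-back",unproj(s,[c(411,141)],.04)[:,:2].round(3).tolist(),unproj(s,[c(411,141)],.022)[:,:2].round(3).tolist())
print("s2 front-bottom",unproj(s,[c(340,163),c(362,173),c(382,175)],.004)[:,:2].round(3).tolist())
cv2.imwrite("pics/v7.png",cv2.resize(s["color"][245:290,295:350],None,fx=13,fy=13,interpolation=cv2.INTER_CUBIC))
```

```text
lump front-bottom [[0.464, 0.13], [0.473, 0.129], [0.458, 0.123]]
lump top-back [[0.472, 0.117]] [[0.477, 0.105]]
s2 front-bottom [[0.519, 0.134], [0.501, 0.134], [0.487, 0.129]]
```

View pics/v7.png

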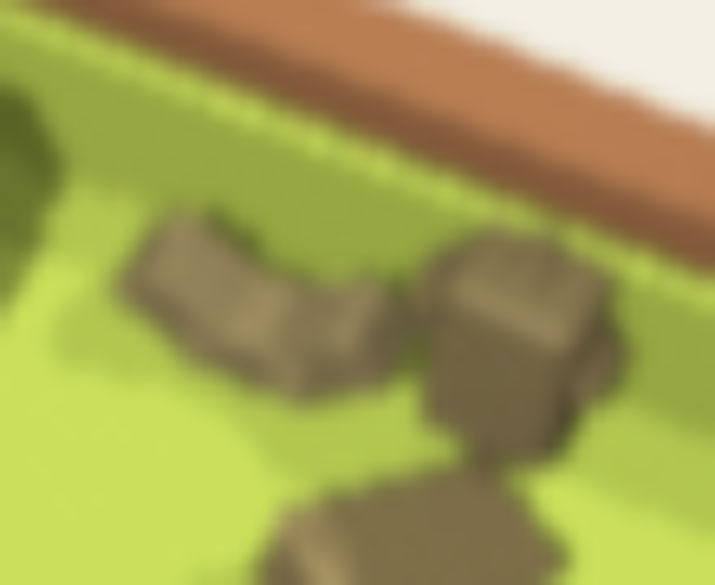

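The lump stands on edge flush against the slab-side wall: its front is at y ≈ 0.130, so its underside is at the wall (about 0.112). Its origin would be right on the limit. The bent strip is about 8 mm clear. I'll turn the fingers and nudge the lump's outer half in +x inside the pan, so that its near end swings off the wall.

Call:
step_arm(
  rows=[
    [-0.005,0.045,0,-0.14,0],
    [-0.01,0.09,0,-0.28,0],
    [-0.02,0.135,0,-0.42,0],
    [-0.03,0.18,0,-0.56,0],
    [-0.035,0.225,0,-0.7,0],
    [-0.04,0.27,0,-0.84,0],
    [-0.045,0.315,0,-0.98,0],
    [-0.05,0.36,0,-1.12,0],
    [-0.06,0.4,0,-1.26,0],
    [-0.065,0.427,-0.02,-1.4,0],
    [-0.065,0.427,-0.05,-1.54,0],
    [-0.065,0.427,-0.08,-1.57,0],
    [-0.065,0.427,-0.1,-1.57,0],
    [-0.065,0.427,-0.1,-1.57,0],
  ],
)

```text
t: 25.25
eef_pos: [0.4214, 0.1462, 0.0976]
ee_rot: [-3.139, -0.004, -3.121]
force: [0.6, -0.2, 0.1]
width: 0.0004
gripper_force: 0.0
```

Call:
step_arm(
  rows=[
    [0.002,-0.001,-0.02,0,0],
    [0.002,-0.001,-0.04,0,0],
    [0.002,-0.001,-0.06,0,0],
    [0.002,-0.001,-0.075,0,0],
    [0.002,-0.001,-0.083,0,0],
    [0.002,-0.001,-0.087,0,0],
    [0.002,-0.001,-0.087,0,0],
  ],
)

```text
t: 25.95
eef_pos: [0.4258, 0.1458, 0.013]
ee_rot: [3.141, 0.0, -3.123]
force: [0.5, 0.4, 0.5]
width: 0.0001
gripper_force: 0.0
```

Call:
step_arm(
  rows=[
    [0.004,0,0,0,0],
    [0.008,0,0,0,0],
    [0.012,0,0,0,0],
    [0.015,0,0,0,0],
    [0.018,0,0,0,0],
    [0.021,0,0,0,0],
    [0.024,0,0,0,0],
    [0.027,0,0,0,0],
    [0.03,0,0,0,0],
    [0.03,0,0,0,0],
  ],
)

```text
t: 26.95
eef_pos: [0.456, 0.1455, 0.0125]
ee_rot: [3.142, 0.0, -3.124]
force: [0.6, -0.1, -0.4]
width: 0.0004
gripper_force: 0.0
```

Run:
```python
from h import *
from m import ex
s=snap("side","s8");ex(s,(240,300,240,360),"side",(.004,.02))
h=cv2.cvtColor(cv2.resize(s["color"][248:288,285:345],None,fx=1,fy=1),cv2.COLOR_BGR2HSV)
for r in h[::2]: print("".join("#" if v[1]<140 and v[2]<150 else "." for v in r))
```

```text
side centre px [327.  269.3] area 2924 [(0.004, [0.43, 0.016], [0.596, 0.19]), (0.02, [0.426, 0.028], [0.589, 0.198])]
side centre px [286.4 258.7] area 256 [(0.004, [0.544, 0.105], [0.589, 0.152]), (0.02, [0.538, 0.115], [0.583, 0.162])]
side centre px [264.9 263.1] area 108 [(0.004, [0.59, 0.128], [0.618, 0.177]), (0.02, [0.583, 0.138], [0.611, 0.186])]
................................###....###################..
..............................####.....###################..
.......#.....................######....###################..
#####..##...................#############################...
#####...#..................####################.#########...
#########.................#######################.#######...
#########.............###################################...
#########.............############..########################
##########...........############..#########################
......####............##########..##########################
.......###...........##########..###########################
......................########..############################
......................######################################
............###############...#..###########################
..........#################........#########################
.........########################.##########################
........################################################....
......######################################################
......######################################################
......####################################################..
```

Call:
step_arm(
  rows=[
    [-0.005,0,0,0,0],
    [-0.006,0,0.04,0,0],
    [-0.006,0,0.09,0,0],
    [-0.006,-0.04,0.11,0,0],
    [-0.006,-0.085,0.13,0,0],
    [-0.006,-0.13,0.15,0,0],
    [-0.006,-0.175,0.15,0,0],
    [-0.006,-0.22,0.15,0,0],
    [-0.006,-0.265,0.15,0,0],
    [-0.006,-0.31,0.15,0,0],
    [-0.006,-0.355,0.15,0,0],
    [-0.006,-0.4,0.15,0,0],
    [-0.006,-0.4,0.15,0,0],
  ],
)

```text
t: 28.3
eef_pos: [0.4486, -0.2584, 0.162]
ee_rot: [-3.141, -0.001, -3.128]
force: [-1.2, 0.1, 0.5]
width: 0.0009
gripper_force: 0.0
```

Run:
```python
from h import *
from m import ex
s=snap("side","s9");t=snap("top","t9")
ex(t,(160,275,215,276),"top",(.004,.03));
def asc(im,r0,r1,c0,c1):
    S=2;h=cv2.cvtColor(cv2.resize(im[r0:r1,c0:c1],None,fx=S,fy=S,interpolation=cv2.INTER_CUBIC),cv2.COLOR_BGR2HSV)
    for i,r in enumerate(h[::2]): print(r0+i,"".join("#" if v[1]<150 and v[2]<125 else "+" if v[1]<150 and v[2]<190 else "." for v in r))
asc(t["color"],205,252,248,280);asc(s["color"],245,292,285,345)
```

```text
top centre px [260.9 185.7] area 44 [(0.004, [0.591, 0.136], [0.615, 0.172]), (0.03, [0.586, 0.133], [0.61, 0.168])]
top centre px [263.7 201.5] area 54 [(0.004, [0.547, 0.136], [0.578, 0.156]), (0.03, [0.543, 0.133], [0.573, 0.153])]
top centre px [265.6 233.3] area 310 [(0.004, [0.462, 0.117], [0.534, 0.174]), (0.03, [0.46, 0.115], [0.53, 0.171])]
205 ............................++++++######........................
206 ...........................++++++######.........................
207 ...........................+++########..........................
208 ..............................#####.............................
209 ................................................................
210 ................................................................
211 ................................................................
212 ................................................................
213 ................................................................
214 .........................................+++++++++..............
215 ........................................+++++++++++...
[... 7669 characters left out ...]
..++++####+++++++++++++++++++++++++++++++++++++++++........................
287 ...............................................++++#####++++++++++++++++++++++++++++++###+++++++........................
288 ................................................+++++#####+++++++++++++++++++++#######++++++++..........................
289 .................................................+++++#####+++++++++++++#####++++++++++++...............................
290 ...................................................++++#####+++++++++++++++++++++.......................................
291 ....................................................++++#############+++++..............................................
```

The lump slid +x without turning, because friction on the blade face held its end. I'll push again diagonally (+x, then +y), so that friction carries the near end away from the wall.

Call:
step_arm(
  rows=[
    [-0.004,0.045,0,0,0],
    [-0.004,0.09,0,0,0],
    [-0.004,0.135,0,0,0],
    [-0.004,0.18,0,0,0],
    [-0.004,0.225,0,0,0],
    [-0.004,0.27,0,0,0],
    [-0.004,0.315,0,0,0],
    [-0.004,0.36,-0.01,0,0],
    [-0.004,0.392,-0.04,0,0],
    [-0.004,0.392,-0.07,0,0],
    [-0.004,0.392,-0.1,0,0],
    [-0.004,0.392,-0.13,0,0],
    [-0.004,0.392,-0.145,0,0],
    [-0.004,0.392,-0.15,0,0],
    [-0.004,0.392,-0.15,0,0],
  ],
)

```text
t: 29.9
eef_pos: [0.4448, 0.1379, 0.0124]
ee_rot: [-3.141, -0.001, -3.122]
force: [-0.7, -0.7, 0.3]
width: 0.0008
gripper_force: 0.0
```

Call:
step_arm(
  rows=[
    [0.004,0,0,0,0],
    [0.008,0,0,0,0],
    [0.011,0,0,0,0],
    [0.013,0.001,0,0,0],
    [0.015,0.003,0,0,0],
    [0.017,0.005,0,0,0],
    [0.019,0.007,0,0,0],
    [0.021,0.009,0,0,0],
    [0.023,0.011,0,0,0],
    [0.025,0.014,0,0,0],
    [0.027,0.017,0,0,0],
    [0.029,0.02,0,0,0],
    [0.031,0.023,0,0,0],
    [0.033,0.026,0,0,0],
  ],
)

```text
t: 31.3
eef_pos: [0.4787, 0.1637, 0.0126]
ee_rot: [3.142, -0.0, -3.124]
force: [-0.7, -0.1, 0.9]
width: 0.0003
gripper_force: 0.9
```

Call:
step_arm(
  rows=[
    [-0.005,0,0,0,0],
    [-0.006,0,0.04,0,0],
    [-0.006,0,0.09,0,0],
    [-0.006,-0.04,0.11,0,0],
    [-0.006,-0.085,0.13,0,0],
    [-0.006,-0.13,0.15,0,0],
    [-0.006,-0.175,0.15,0,0],
    [-0.006,-0.22,0.15,0,0],
    [-0.006,-0.265,0.15,0,0],
    [-0.006,-0.31,0.15,0,0],
    [-0.006,-0.355,0.15,0,0],
    [-0.006,-0.4,0.15,0,0],
    [-0.006,-0.4,0.15,0,0],
  ],
)

```text
t: 32.6
eef_pos: [0.4718, -0.2406, 0.162]
ee_rot: [-3.141, -0.001, -3.128]
force: [-1.5, 0.8, -0.6]
width: 0.0006
gripper_force: 0.0
```

```bash
cat > a.py <<'E'
from h import *
import sys
s=snap("side",sys.argv[1]+"s");t=snap("top",sys.argv[1]+"t")
def asc(im,r0,r1,c0,c1):
    S=2;h=cv2.cvtColor(cv2.resize(im[r0:r1,c0:c1],None,fx=S,fy=S,interpolation=cv2.INTER_CUBIC),cv2.COLOR_BGR2HSV)
    for i,r in enumerate(h[::2]): print(r0+i,"".join("#" if v[1]<150 and v[2]<125 else "+" if v[1]<150 and v[2]<190 else "." for v in r))
asc(t["color"],195,252,248,280);asc(s["color"],256,292,285,345)
E
python3 a.py v10
```

```text
195 ......................+++++.....................................
196 .....................++++++++++++...............................
197 ......................++++++++++++++............................
198 ........................+####++++++++...........................
199 .............................++++++++++.........................
200 ................................++++++++........................
201 ..................................+++++#........................
202 ..................................++++###.......................
203 ..................................++++####......................
204 .................................++++###############............
205 ...............................++++#################+...........
206 ...............................+++###########+++++++++..........
207 .................................##########+++++++++++..........
208 .......................................++++++++++++++...........
209 ........................................++++++.++++++...........
210 ................................................+++++........
[... 6632 characters left out ...]
+++++++++++++++++++........................................................
287 ....................++++++++++++++++++++++++++++++++++++++++++++........................................................
288 ...................++++++++++++++++++++++++++++++++++++++++++++++.......................................................
289 ...................+++##++++++++++++++++++++++++++++++++++++++++++......................................................
290 ...................+++###+++++++++++++++++++++++++++++++++++++++++......................................................
291 ...................++++##++++++++++++++++++++++++++++++++++++++++++.....................................................
```

The lump is now well off the wall (y ≈ 0.13–0.15), and the strip's near end swung out too. I'll check the bowl, rib and loop tool once more and hand in if they are unmoved.

Run:
```python
from h import *
import pickle
A=pickle.load(open("F0.pkl","rb"))["side"]["color"];B=cv2.imread("pics/v10ts.png") if 0 else cv2.imread("pics/v10s.png");C=cv2.imread("pics/s5.png")
ok={}
for n,(r0,r1,c0,c1) in {"bowl":(166,202,242,288),"rib":(138,172,283,316),"loop":(195,258,378,412)}.items():
    T=A[r0:r1,c0:c1]
    R=[cv2.minMaxLoc(cv2.matchTemplate(I[r0-8:r1+8,c0-8:c1+8],T,cv2.TM_CCOEFF_NORMED)) for I in(B,C)]
    m=max(R,key=lambda m:m[1]);print(n,round(m[1],2),np.array(m[3])-8);ok[n]=m[1]>.6 and max(abs(np.array(m[3])-8))<=2
print(ok, arm.get_state()["t"])
if all(ok.values()): print(arm.job_done())
```

```text
bowl 0.98 [0 0]
rib 0.99 [0 0]
loop 1.0 [0 0]
{'bowl': np.True_, 'rib': np.True_, 'loop': np.True_} 32.7
the job is handed in; nothing more can be done
None
```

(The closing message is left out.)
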